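# Find the red-marked slide carrier and move it to the service caddy

### The job

One of the three look-alike slide carriers leaning in the grey rack has a red disc on its hidden back: take carriers out and turn them over until you find it. Set that one in the seat in the middle bay of the black caddy, leaning there fully seated as it did in the rack but turned round, so that its red disc shows at the front, without upsetting the jar and the little box beside it. The other two carriers must end up leaning fully seated in the rack, in any seats and either way round, top edge up or down as you like.

Things in the scene. Friction and masses are not known exactly. Their poses are not given: they have to be found in the camera images.
- carrier_a: Slide carrier: pale blue-grey plastic plate 90 mm tall, 60 wide, 10 thick, two glass slides (brown sections, white ends) flush in its front. Origin: centre of the plate. x runs in its plane from top edge (white slide ends) to bottom edge, y across its width, z out of the slide face (front). At the start it leans in the rack on its back (-z side).
- carrier_b: Slide carrier like the others, same frame. Exactly ONE of carriers a, b, c (not told which; any seat) has a red steel disc, 42 mm across, flush in its back (-z side), centred 22 mm from the plate's centre towards the bottom edge; it therefore weighs about 175 g, the plain ones about 75 g (each within 10 %). The plain ones' backs are bare pale blue-grey.
- carrier_c: Slide carrier like the others, same size and frame: looks the same from the front and may or may not have the red disc in its back. A carrier can be taken by its free upper part, across its 10 mm thickness, with the gripper tilted 30 degrees along its plane.
- rack: Grey rack fixed to the bench, base 110 x 260 x 6 mm, three leaning seats along its y, 84 mm apart, each between white ribs 74 mm apart. Origin: on the bench at its middle, at the foot of the seats; x points horizontally the way the carriers' exposed faces look, y along the row, z up. Rack and caddy may stand either way about (left or right of the robot).
- seat_1 (a point): Rack seat at the rack's y = 84 mm: the centre that a seated carrier plate has there (55 mm above the bench). Seat: a panel leaning 30 degrees from vertical, its top towards the stand's -x, and at its foot a 20 mm deep ledge at right angles to it, 45 mm down the slope from this point. The panel ends level with this point, so the upper 45 mm of a seated carrier stand free, front and back.
- seat_2 (a point): Rack seat at the rack's y = 0 mm: the centre that a seated carrier plate has there (55 mm above the bench). Seat: a panel leaning 30 degrees from vertical, its top towards the stand's -x, and at its foot a 20 mm deep ledge at right angles to it, 45 mm down the slope from this point. The panel ends level with this point, so the upper 45 mm of a seated carrier stand free, front and back.
- seat_3 (a point): Rack seat at the rack's y = -84 mm: the centre that a seated carrier plate has there (55 mm above the bench). Seat: a panel leaning 30 degrees from vertical, its top towards the stand's -x, and at its foot a 20 mm deep ledge at right angles to it, 45 mm down the slope from this point. The panel ends level with this point, so the upper 45 mm of a seated carrier stand free, front and back.
- caddy: Black open caddy fixed to the bench, 130 x 220 mm, outer walls 32 mm high, three bays along its y: the middle one has an empty grey leaning seat like the rack's, between ribs 72 mm apart; the outer ones hold the jar (+y) and the little box (-y). Origin: on the bench at the middle of the seat's foot; x points horizontally the way the seat faces, z up.
- bay (a point): Caddy's middle bay: the centre that a seated carrier plate has there (55 mm above the bench). Seat: a panel leaning 30 degrees from vertical, its top towards the stand's -x, and at its foot a 20 mm deep ledge at right angles to it, 45 mm down the slope from this point. The panel ends level with this point, so the upper 45 mm of a seated carrier stand free, front and back.
- jar: Small amber jar with white lid, 42 mm across, 50 mm high, loose in the caddy's +y bay. Origin: centre of its underside.
- slip_box: Little cardboard box 60 x 44 x 34 mm, loose in the caddy's -y bay. Origin: centre of its underside.
Mind the look-alikes: they are no part of the job. Leave any purple look-alike of the carrier_a alone. What is shaped like the carrier_c but yellow is not meant.

How it is judged:
On the way:
1. the carrier with the red disc has been lifted clear of the rack and turned over, disc side upward (height (world z) of red_disc above 0.065 m and angle between red_disc's own z axis and vertical above 1.75 rad), for 0.1 s.
At the end, for the whole second after the job is handed in: The red-disc carrier leans at rest in the caddy's middle bay, centre within 18 mm of the seat's point, face within about 9 degrees of the seat's slope, disc outward; the other two lean at rest in rack seats, same tolerances, either way round, one to a seat; jar and box in place (distance between red_disc and bay below 0.042 m and angle between red_disc's own z axis and vertical above 2.02 rad and (distance between carrier_a and seat_1 below 0.018 m or distance between carrier_a and seat_2 below 0.018 m or distance between carrier_a and seat_3 below 0.018 m or distance between carrier_a and bay below 0.018 m) and angle between carrier_a's own z axis and vertical between 0.8 and 2.34 rad and not (angle between carrier_a's own z axis and vertical between 1.12 and 2.02 rad) and linear speed of each of carrier_a, carrier_b, carrier_c below 0.02 m/s and (distance between carrier_b and seat_1 below 0.018 m or distance between carrier_b and seat_2 below 0.018 m or distance between carrier_b and seat_3 below 0.018 m or distance between carrier_b and bay below 0.018 m) and angle between carrier_b's own z axis and vertical between 0.8 and 2.34 rad and not (angle between carrier_b's own z axis and vertical between 1.12 and 2.02 rad) and (distance between carrier_c and seat_1 below 0.018 m or distance between carrier_c and seat_2 below 0.018 m or distance between carrier_c and seat_3 below 0.018 m or distance between carrier_c and bay below 0.018 m) and angle between carrier_c's own z axis and vertical between 0.8 and 2.34 rad and not (angle between carrier_c's own z axis and vertical between 1.12 and 2.02 rad) and distance between carrier_a and carrier_b above 0.05 m and distance between each of carrier_a, carrier_b and carrier_c above 0.05 m); the robot touches nothing.
It fails at once if the jar or the little box in the caddy is shifted by more than 20 mm or tipped (distance of any of jar, slip_box from where it was at the start of the episode above 0.02 m or angle between any of jar, slip_box's own z axis and vertical above 0.4 rad).
It also fails if it takes over 72 s, if anything falls off the work surface, if the arm or the gripper's body presses on something with over 40 N, if the wrist force passes 120 N, or if a joint passes its speed limit or range.

### The arm

A 7-joint arm with a two-finger parallel gripper is mounted at the origin on the work surface. World frame = base frame: x ahead of the robot, y to its left, z up, the work surface at z = 0. Lengths are in m, angles in rad, forces in N, time in s.
With the tool pointing down it reaches from about 0.425 to 0.925 m from the base axis. Payload 6.8 kg.
Tool frame: the origin (TCP) lies at the very end of the fingers, on their centre line; the grasp point (between the pads) lies 19 mm behind it (r.grip_depth is the distance from the TCP to the grasp point, in m); z points along the fingers, y is the direction in which the jaws open and shut (so a half turn about z gives the same grasp; the last joint's range is limited). The gripper opens to 85 mm and grips with 20 to 120 N. Pads are 22 mm wide; open, the fingers measure 114 mm over their backs; the gripper's body (76 mm by 85 mm) begins 54 mm behind the grasp point. The pads swing forward as they close: fully open they stand 13 mm farther back than shut.
Start: joints at [-1.213, 0.477, 0.022, 1.555, -0.011, 1.109, -0.083], TCP at [0.303, 0.603, 0.231] pointing down, gripper open.
Joint ranges: [-2.96, 2.96], [-0.34, 2.1], [-1.41, 1.46], [0.24, 2.44], [-1.37, 4.51], [0.17, 1.92], [-2.96, 2.96]. Speed limits (rad/s): [2.39, 2.39, 3.14, 3.14, 3.14, 3.14, 3.14].

### API

Orientations are given as a rotation vector (axis times angle).
In Python, from bench import r, grab_frame gives the robot as it stands. The module is installed in compiled form; this text tells all that it offers.
- The arm moves only by the tool play_rows, never from a script. Its argument "increments" is a list of rows, each a list of 7 numbers: the shift along the tool's x, y, z in mm, then the turn, a rotation vector about the tool's x, y, z in rad, then the closure in counts, from 0 (fully open) to 255 (shut). In form: [[tx, ty, tz, rx, ry, rz, claw], ...]. A call has 1 to 5 rows; each row shifts and turns the pose as measured when the row begins, along the tool's axes as they then stand; what a row does not reach is not made up. A row lasts 1/10 s, in which the tool goes at most 50 mm and 8.59 degrees, less where a joint would pass 70% of its speed; a pose out of reach is approached as far as the arm can. A call is refused whole if a number of a shift passes 50 or a number of a turn 0.15, either way. A call with a gripper value outside its range is refused whole. The fingers move at their own pace and stop on an object; "force" is the grip in N (left out, the last holds). Time passes only in rows, so rows that do not move let the fingers close. It gives the time, the measured TCP pose, the force and the opening at its end, in the units of the state.
- r.get_obs(): the state, without advancing time (a new reading comes with each control period).
- grab_frame(name): name is "side" or "top" or "wrist"; returns a dict with "color" (420x560x3 uint8, blue, green, red), "depth" (420x560 float32, m along the optical axis (not along the pixel's ray), 0 where there is no reading), "K" (3x3 intrinsics, pixels), "k1" (the pictures are not rectified: a ray, as slopes to the right and down, at radius r is drawn at 1 + k1 r^2 times it, then the intrinsics apply), "T" (4x4, takes a point from camera to world coordinates). Camera axes: x right, y up, looking along -z (the intrinsics and any distortion apply to the point x, -y, -z); pixel columns grow to the right and rows downward; lengths in m; the calibration is good to about 2 mm. A picture is of the moment at which its call begins.
- r.hand_in(): hands the job in, once; it reports no verdict.
The state is a dict: "clock": time; "joints": joint angles; "qvel": joint speeds; "tau": joint torques, N m; "tcp_pos": TCP position; "orientation": TCP orientation; "contact_force": force on the tool from outside, world axes, zero at the start; "moment": the same for the moment, N m; "grip_width": finger opening in m.
Only numpy, scipy, OpenCV 4.12 (cv2) and the standard library are available. Lean on these libraries where they do the work, as an engineer would, in place of code of your own. Each camera call takes 0.05 s, during which the arm holds its last target.

## Working session

There is one attempt and no reset: what is moved stays moved. The work goes in short steps, Python scripts to look and compute and a tool call to move; the robot and the scene stay as the last step left them, time stands still between calls to the robot, and variables do not carry over. Pictures are saved under pics/ and viewed, and the job is handed in when it is done.

Besides the shell and the picture viewer there is one more tool, called after "Call:" by a JSON object that holds its "fn" and its "kwargs", one argument or row to a line. play_rows: Moves the arm, as the interface text tells. Its arguments: {"type":"object","properties":{"increments":{"type":"array","items":{"type":"array","items":{"type":"number"}}},"force":{"type":"number"}},"required":["increments"]}

```bash
mkdir -p pics
cat > h.py <<'E'
import numpy as np, cv2
from scipy.spatial.transform import Rotation as R
from bench import r, grab_frame
def cap(name,fn):
    f=grab_frame(name); cv2.imwrite('pics/'+fn+'.png',f['color']); np.savez('pics/'+fn+'.npz',**f); return f
def load(fn): return dict(np.load('pics/'+fn+'.npz'))
def px2w(f,u,v,d=None):
    K=f['K'];k1=float(f['k1'])
    if d is None:
        p=f['depth'][int(v)-1:int(v)+2,int(u)-1:int(u)+2]; d=np.median(p[p>0])
    xd=(u-K[0,2])/K[0,0]; yd=(v-K[1,2])/K[1,1]
    x,y=xd,yd
    for _ in range(20):
        s=1+k1*(x*x+y*y); x,y=xd/s,yd/s
    return (f['T']@np.array([x*d,-y*d,-d,1]))[:3]
def cloud(f):
    K=f['K'];k1=float(f['k1']);d=f['depth'];h,w=d.shape
    u,v=np.meshgrid(np.arange(w),np.arange(h))
    xd=(u-K[0,2])/K[0,0]; yd=(v-K[1,2])/K[1,1]; x,y=xd,yd
    for _ in range(20):
        s=1+k1*(x*x+y*y); x,y=xd/s,yd/s
    P=np.stack([x*d,-y*d,-d,np.ones_like(d)],-1)@f['T'].T
    return P[...,:3]
def w2px(f,p):
    c=np.linalg.inv(f['T'])@np.r_[p,1]; x=c[0]/-c[2]; y=-c[1]/-c[2]; s=1+float(f['k1'])*(x*x+y*y)
    return np.array([f['K'][0,0]*x*s+f['K'][0,2], f['K'][1,1]*y*s+f['K'][1,2]])
E
python3 - <<'E'
from h import *
for n in ['side','top','wrist']:
    f=cap(n,n+'0'); print(n,f['T'].round(3).tolist(),f['K'].round(1).tolist(),f['k1'])
print(r.get_obs())
E
```

```text
side [[0.951, 0.183, -0.248, 0.337], [-0.307, 0.506, -0.806, -0.611], [-0.022, 0.843, 0.537, 0.523], [0.0, 0.0, 0.0, 1.0]] [[404.2, 0.0, 283.8], [0.0, 404.2, 212.5], [0.0, 0.0, 1.0]] 0.013466620593351951
top [[-0.012, 0.999, -0.033, 0.516], [-1.0, -0.011, 0.015, 0.068], [0.014, 0.033, 0.999, 1.05], [0.0, 0.0, 0.0, 1.0]] [[495.7, 0.0, 278.3], [0.0, 495.7, 216.8], [0.0, 0.0, 1.0]] -0.06855201185296893
wrist [[0.449, -0.863, -0.233, 0.244], [0.894, 0.433, 0.119, 0.632], [-0.001, -0.261, 0.965, 0.373], [0.0, 0.0, 0.0, 1.0]] [[372.2, 0.0, 282.1], [0.0, 372.2, 214.3], [0.0, 0.0, 1.0]] 0.029269558345874067
{'clock': 0.15, 'joints': array([-1.21309103,  0.47762867,  0.02236162,  1.5561707 , -0.01151056,
        1.10927834, -0.08313179]), 'qvel': array([ 6.11909950e-05, -1.90328305e-03,  8.15602218e-04, -3.70781955e-03,
        9.23315960e-04, -2.35766481e-03,  1.43209819e-03]), 'tau': array([ 2.95735656e-03, -5.96926582e+01,  1.61022887e+00, -2.81492865e+01,
        1.26466207e-02,  6.51567418e-03, -1.62833834e-05]), 'tcp_pos': array([0.30298844, 0.60270126, 0.23055962]), 'orientation': array([-7.25084682e-01, -3.05654222e+00,  2.10207451e-03]), 'contact_force': array([-0.43975903, -0.65037655,  0.06553926]), 'moment': array([-0.05056533, -0.0372478 , -0.00991089]), 'grip_width': 0.08529089884864102}
```

View pics/top0.png

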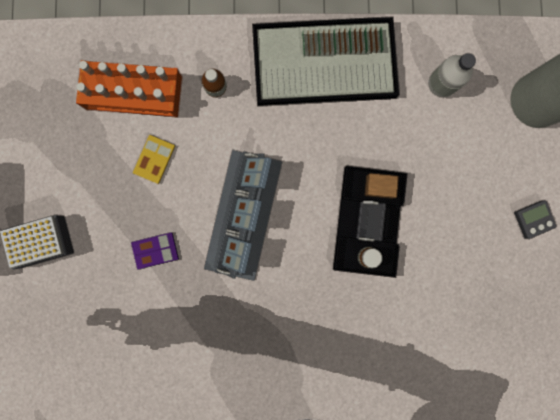

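View pics/side0.png

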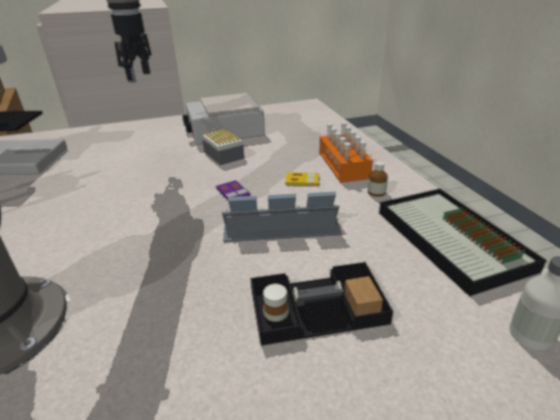

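View pics/wrist0.png

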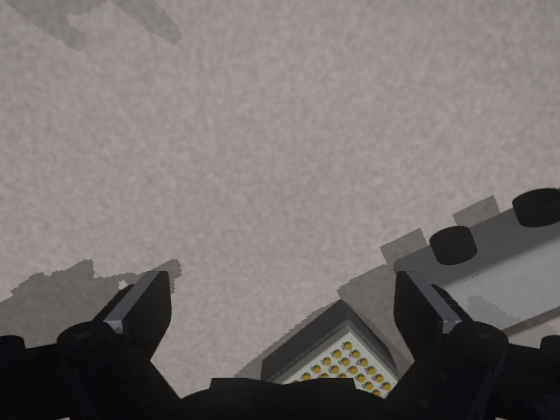

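Run:
```python
from h import *
t=cv2.imread('pics/top0.png'); s=cv2.imread('pics/side0.png')
cv2.imwrite('pics/t1.png',cv2.resize(t[140:290,190:420],None,fx=3.4,fy=3.4,interpolation=cv2.INTER_CUBIC))
cv2.imwrite('pics/s1.png',cv2.resize(s[180:345,210:400],None,fx=3.6,fy=3.6,interpolation=cv2.INTER_CUBIC))
f=load('top0');P=cloud(f)
print("bench z",np.median(P[300:340,300:400,2]), np.median(P[100:140,200:240,2]))
for n,(u0,u1,v0,v1) in {'rack':(200,285,145,285),'caddy':(330,412,160,282)}.items():
    Q=P[v0:v1,u0:u1]; m=Q[...,2]>0.012
    hz=np.where(m,Q[...,2]*1000,0).astype(int)
    print(n); 
    for row in hz[::6,::4]: print(' '.join('%3d'%x for x in row))
```

```text
bench z 0.0005991072873972048 0.0005179203763490126
rack
  0   0   0   0   0   0   0   0   0   0   0   0   0   0   0   0   0   0   0   0   0   0
  0   0   0   0   0   0   0   0   0   0   0  23   0   0   0   0   0   0   0   0   0   0
  0   0   0   0   0   0   0   0   0   0   0  21  17  16  29  48  84  95   0   0   0   0
  0   0   0   0   0   0   0   0   0   0   0  19  32  44  61  80  91  95   0   0   0   0
  0   0   0   0   0   0   0   0   0   0  25  18  37  54  63  81  96  92   0   0   0   0
  0   0   0   0   0   0   0   0   0   0  21  26  46  58  74  86  99   0   0   0   0   0
  0   0   0   0   0   0   0   0   0  22  24  28  44  60  78  93  97   0   0   0   0   0
  0   0   0   0   0   0   0   0   0  25  15  13  30  41  68  85  92   0   0   0   0   0
  0   0   0   0   0   0   0   0   0  28  48  25  37  48   0  46   0   0   0   0   0   0
  0   0   0   0   0   0   0   0  26  19  30  49  62  76  46   0   0   0   0   0   0   0
  0   0   0   0   0   0   0   0  21  21  38  54  68  84  96  94   0   0   0   0   0   0
  0   0   0   0   0   0   0   0  22  26  46  59  76  86  99   0   0   0   0
[... 2138 characters left out ...]
  46   0   0   0   0   0   0
  0   0  28  28  26  25   0   0  30  43  40  35  47   0   0   0   0   0   0   0   0
  0   0  31   0   0   0   0   0   0   0   0   0   0   0  28  26  26  27   0   0   0
  0   0  31   0   0   0   0   0  20  48  57  55   0   0   0   0   0  34   0   0   0
  0   0   0   0   0   0   0   0  44  56  56  55  56   0   0   0  12  30   0   0   0
  0  17   0   0   0   0   0   0  31  55  55  53  56   0   0   0  21   0   0   0   0
  0  25   0   0   0   0   0   0   0   0   0   0   0   0   0   0  25   0   0   0   0
  0   0   0   0   0   0   0   0   0   0  33  32  31  32  13   0  33   0   0   0   0
  0   0   0   0   0   0   0   0   0   0   0   0   0   0   0   0   0   0   0   0   0
```

```bash
sleep 1
```

```text
(no output)
```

View pics/t1.png

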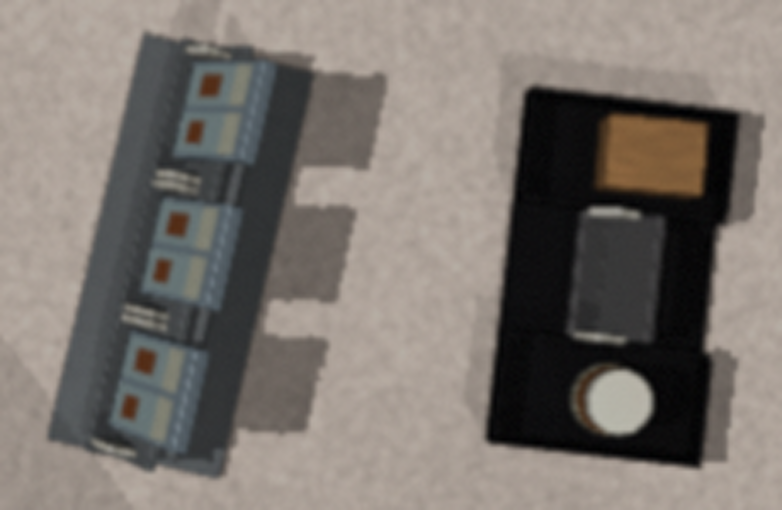

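View pics/s1.png

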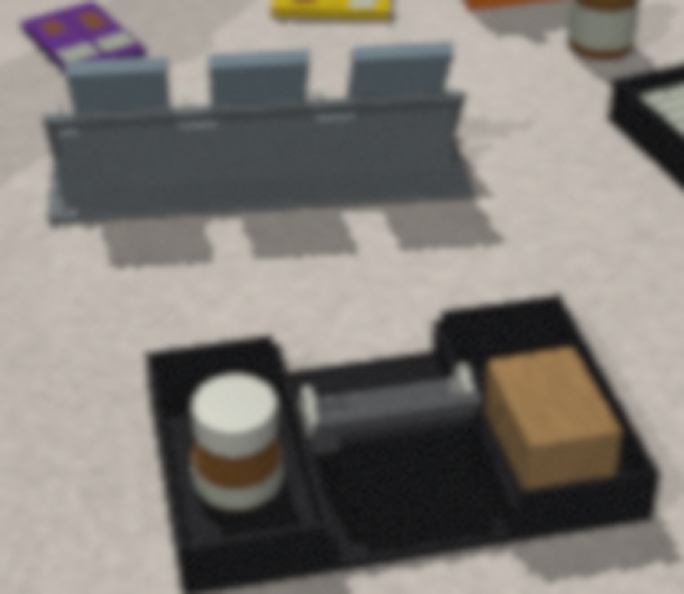

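Run:
```python
from h import *
f=load('top0');P=cloud(f)
Q=P[140:290,190:290].reshape(-1,3); Q=Q[(Q[:,2]>0.060)&(Q[:,2]<0.088)]
# plane fit joint
A=np.c_[Q,np.ones(len(Q))]
w=np.ones(len(Q),bool)
for _ in range(8):
    c=Q[w].mean(0); n=np.linalg.svd(Q[w]-c)[2][2]; n*=np.sign(n[2]); d=(Q-c)@n; w=abs(d)<0.005
print('plane',n,c,w.sum(),len(Q),d[w].std(),'lean deg',np.degrees(np.arcsin(n[2])),'yaw',np.degrees(np.arctan2(n[1],n[0])))
xr=np.r_[n[:2],0]/np.hypot(*n[:2]); yr=np.array([-xr[1],xr[0],0])
S=Q[w]; s=S@yr; h=np.histogram(s,40); 
ss=np.sort(s); g=np.where(np.diff(ss)>0.008)[0]; print(ss[g],ss[g+1],ss[0],ss[-1])
b=np.r_[ss[0],(ss[g]+ss[g+1])/2,ss[-1]]
for i in range(len(b)-1):
    m=(s>=b[i])&(s<=b[i+1]); k=S[m]; sm=s[m]; print(m.sum(),'ext',sm.min(),sm.max(),'mid',(np.percentile(sm,1)+np.percentile(sm,99))/2,'x-off mean',(k@n).mean()-c@n)
print('xr',xr,'yr',yr,'n.c',n@c)
# caddy panel
Q=P[195:245,355:390].reshape(-1,3); Q=Q[(Q[:,2]>0.024)&(Q[:,2]<0.047)]
w=np.ones(len(Q),bool)
for _ in range(12):
    c=Q[w].mean(0); n=np.linalg.svd(Q[w]-c)[2][2]; n*=np.sign(n[2]); d=(Q-c)@n; w=abs(d)<0.004
print('caddy',n,c,w.sum(),len(Q),'lean',np.degrees(np.arcsin(n[2])),'yaw',np.degrees(np.arctan2(n[1],n[0])))
o=r.get_obs(); M=R.from_rotvec(o['orientation']).as_matrix(); print(M.round(3)); print('tool y yaw',np.degrees(np.arctan2(M[1,1],M[0,1])))
```

```text
plane [0.20729924 0.83792736 0.50488095] [0.55652123 0.11430767 0.07444899] 693 699 0.0008396410256220661 lean deg 30.32344981343626 yaw 76.10430514273378
[-0.56673041 -0.48155941] [-0.54122332 -0.45763226] -0.6265101771472793 -0.39797846168025114
237 ext -0.6265101771472793 -0.5667304111696305 mid -0.596698012838358 x-off mean -9.614427341486653e-07
227 ext -0.5412233210858851 -0.48155940800058783 mid -0.5114665548122366 x-off mean 6.83628312153628e-06
229 ext -0.45763226498729415 -0.39797846168025114 mid -0.42802227425651707 x-off mean -5.781547339045456e-06
xr [0.2401551  0.97073453 0.        ] yr [-0.97073453  0.2401551   0.        ] n.c 0.2487358281276958
caddy [0.06162404 0.36833593 0.92764817] [ 0.53976328 -0.1449344   0.0361419 ] 329 617 lean 68.0711252695071 yaw 80.50215754794446
[[-0.893  0.449 -0.001]
 [ 0.449  0.893 -0.001]
 [-0.    -0.001 -1.   ]]
tool y yaw 63.30951736421235
```

Run:
```python
from h import *
from scipy.optimize import least_squares
f=load('top0');P=cloud(f)
Q=P[208:238,369:383].reshape(-1,3); Q=Q[(Q[:,2]>0.022)&(Q[:,2]<0.049)]
w=np.ones(len(Q),bool)
for _ in range(12):
    c=np.median(Q[w],axis=0); c=Q[w].mean(0); n=np.linalg.svd(Q[w]-c)[2][2]; n*=np.sign(n[2]); d=(Q-c)@n; w=abs(d)<0.003
print('caddy',n,c,w.sum(),len(Q),'lean',np.degrees(np.arcsin(n[2])),'yaw',np.degrees(np.arctan2(n[1],n[0])), 'n.c',n@c)
t=cv2.imread('pics/top0.png')
cv2.imwrite('pics/c1.png',cv2.resize(t[160:282,325:415],None,fx=6.5,fy=4.9*1.0,interpolation=cv2.INTER_CUBIC))
# silhouette of caddy: dark pixels
g=cv2.cvtColor(t,cv2.COLOR_BGR2GRAY); sub=g[155:290,320:425]; m=(sub<45).astype(np.uint8)
cs,_=cv2.findContours(m,cv2.RETR_EXTERNAL,cv2.CHAIN_APPROX_NONE); k=max(cs,key=cv2.contourArea); rc=cv2.minAreaRect(k); bp=cv2.boxPoints(rc)+[320,155]
print(rc,bp)
# bottom silhouettes at wall top ~0.032 
def onz(u,v,z):
    a=px2w(f,u,v,1.0); o=f['T'][:3,3]; D=a-o; return o+D*(z-o[2])/D[2]
for b in bp: print(onz(*b,0.032).round(4), onz(*b,0.0).round(4))
```

```text
caddy [0.10379084 0.86563785 0.48979441] [ 0.53519238 -0.14480203  0.03460076] 282 289 lean 29.327069886721738 yaw 83.16281856729405 n.c -0.05285079001835999
((50.05379867553711, 65.92655944824219), (63.09392547607422, 104.71243286132812), 6.483074188232422) [[332.79704475 269.38600922]
 [344.62009621 165.34318924]
 [407.3105545  172.46710968]
 [395.48750305 276.50993347]]
[ 0.44   -0.0575  0.032 ] [ 0.4376 -0.0615  0.    ]
[ 0.6544 -0.0854  0.032 ] [ 0.6588 -0.0903  0.    ]
[ 0.6386 -0.2163  0.032 ] [ 0.6425 -0.2253  0.    ]
[ 0.4233 -0.1873  0.032 ] [ 0.4204 -0.1953  0.    ]
```

View pics/c1.png

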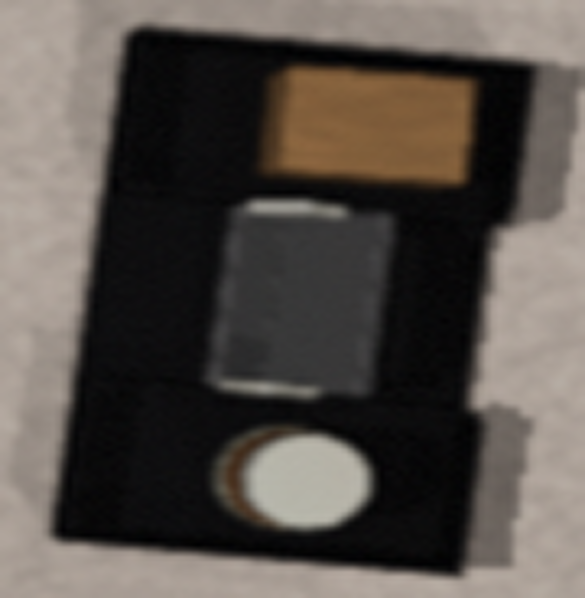

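```bash
cat > g.py <<'E'
from h import *
def stand(yaw):
    x=np.array([np.cos(yaw),np.sin(yaw),0]); y=np.array([-x[1],x[0],0]); z=np.array([0,0,1.]); n=x*np.cos(np.pi/6)+z*.5; up=-x*.5+z*np.cos(np.pi/6); return x,y,n,up
RY=np.radians(76.1); CY=np.radians(82.8)
xr,yr,nr,ur=stand(RY)
c0=np.array([0.55652123,0.11430767,0.07444899])  # on front plane
def centre(xa,ya,n,s,off,zc=0.055):
    # point with ya.p=s, n.p=off, z=zc
    return np.linalg.solve(np.array([ya,n,[0,0,1]]),[s,off,zc])
S={k:centre(xr,yr,nr,s,nr@c0-0.005) for k,s in {1:-0.4285,2:-0.5122,3:-0.5965}.items()}
xc,yc,nc,uc=stand(CY)
cc=np.array([0.53519238,-0.14480203,0.03460076])
SC=-0.0
def pose(c,yaw,flip,up=0.0,back=0.0,tcp=0.012):
    x,y,n,u=stand(yaw); Y=-n if flip else n; Z=-u; X=np.cross(Y,Z)
    return c+u*(tcp+up)+n*back, np.stack([X,Y,Z],1)
def cur():
    o=r.get_obs(); return o['tcp_pos'],R.from_rotvec(o['orientation']).as_matrix(),o
def plan(p,M,claw,mm=35,rd=0.13,nmin=1):
    p0,M0,o=cur(); rv=R.from_matrix(M0.T@M).as_rotvec(); d=p-p0
    n=max(nmin,int(np.ceil(max(np.linalg.norm(d)*1000/mm,np.linalg.norm(rv)/rd))))
    print('dist mm',(np.linalg.norm(d)*1000).round(1),'rot deg',np.degrees(np.linalg.norm(rv)).round(1),'rows',n,'clock',o['clock'],'j',o['joints'].round(2),'w',o['grip_width'].round(4))
    print('tool-frame offset mm',(M0.T@d*1000).round(1),'rv',rv.round(3))
    for i in range(n):
        Mi=M0@R.from_rotvec(rv*i/n).as_matrix(); t=Mi.T@d*1000/n
        print('[%s,%g],'%(','.join('%g'%round(a,1) for a in t)+','+','.join('%g'%round(a,3) for a in rv/n),claw),end='')
        if i%5==4: print()
    print()
E
python3 - <<'E'
from g import *
f=load('top0')
def onz(u,v,z):
    a=px2w(f,u,v,1.0); o=f['T'][:3,3]; D=a-o; return o+D*(z-o[2])/D[2]
for k in S: print(k,S[k])
for a in [(370.7,202.4,.045),(366,239.2,.045)]: print('rib',onz(*a), onz(*a)@yc)
for a in [(332.8,269.4),(344.6,165.3),(407.3,172.5),(395.5,276.5)]: print(onz(*a,.032)@yc, onz(*a,.032)@xc)
print('n',cc@nc)
plan(*pose(S[1],RY,False,up=0.12),128)
E
```

```text
1 [0.4760349  0.13984597 0.055     ]
2 [0.55728387 0.11973888 0.055     ]
3 [0.63911527 0.09948766 0.055     ]
rib [ 0.57620941 -0.1356387   0.045     ] -0.5886658657482418
rib [ 0.50127795 -0.12464522  0.045     ] -0.5129474120685324
-0.44370707777101936 -0.0019124837541961881
-0.6600554470063736 -0.0026834334677016116
-0.6605961111068889 -0.1345775028371403
-0.4434452424306374 -0.13275638845635337
n -0.04902229729457938Traceback (most recent call last):
  File "<stdin>", line 9, in <module>
  File "g.py", line 22, in plan
    print('dist mm',(np.linalg.norm(d)*1000).round(1),'rot deg',np.degrees(np.linalg.norm(rv)).round(1),'rows',n,'clock',o['clock'],'j',o['joints'].round(2),'w',o['grip_width'].round(4))
                                                                                                                                                                 ^^^^^^^^^^^^^^^^^^^^^
AttributeError: 'float' object has no attribute 'round'
```

```bash
sed -i "s/o\['grip_width'\].round(4)/round(o['grip_width'],4)/; s/^SC=.*/CC=centre(xc,yc,nc,-0.5513,nc@cc+0.005)/" g.py
python3 - <<'E'
from g import *
print(CC)
plan(*pose(S[1],RY,False,up=0.12),128)
E
```

```text
[ 0.53660196 -0.15103182  0.055     ]
dist mm 553.3 rot deg 32.6 rows 16 clock 0.15 j [-1.21  0.48  0.02  1.56 -0.01  1.11 -0.08] w 0.0853
tool-frame offset mm [-377.1 -400.1   61.8] rv [-0.523  0.058 -0.218]
[-23.6,-25,3.9,-0.033,0.004,-0.014,128],[-23.2,-25.4,3,-0.033,0.004,-0.014,128],[-22.9,-25.8,2,-0.033,0.004,-0.014,128],[-22.5,-26.2,1.1,-0.033,0.004,-0.014,128],[-22.2,-26.5,0.2,-0.033,0.004,-0.014,128],
[-21.8,-26.8,-0.8,-0.033,0.004,-0.014,128],[-21.5,-27.1,-1.8,-0.033,0.004,-0.014,128],[-21.1,-27.3,-2.7,-0.033,0.004,-0.014,128],[-20.7,-27.5,-3.7,-0.033,0.004,-0.014,128],[-20.3,-27.6,-4.7,-0.033,0.004,-0.014,128],
[-19.9,-27.7,-5.6,-0.033,0.004,-0.014,128],[-19.5,-27.8,-6.6,-0.033,0.004,-0.014,128],[-19.1,-27.8,-7.6,-0.033,0.004,-0.014,128],[-18.7,-27.8,-8.6,-0.033,0.004,-0.014,128],[-18.3,-27.8,-9.6,-0.033,0.004,-0.014,128],
[-17.9,-27.7,-10.5,-0.033,0.004,-0.014,128],
```

Candidates in the top picture are the three pale blue-grey carriers in the rack at (253,172), (245,214) and (236,255). The purple plate at (155,250) and the yellow one at (154,158) are look-alikes to leave alone. The close crop shows the pale blue-grey plates are the ones in the rack, so I start with seat_1, the carrier at (236,255).

Call:
{"fn": "play_rows", "kwargs": {
  "increments": [
    [-23.6,-25,3.9,-0.033,0.004,-0.014,128],
    [-23.2,-25.4,3,-0.033,0.004,-0.014,128],
    [-22.9,-25.8,2,-0.033,0.004,-0.014,128],
    [-22.5,-26.2,1.1,-0.033,0.004,-0.014,128],
    [-22.2,-26.5,0.2,-0.033,0.004,-0.014,128]
  ],
  "force": 40
}}

```text
clock: 0.65
tcp_pos: [0.35, 0.4391, 0.2079]
orientation: [0.593, 3.056, 0.266]
contact_force: [0.5, 0.6, 0.1]
grip_width: 0.0426
```

Call:
{"fn": "play_rows", "kwargs": {
  "increments": [
    [-21.8,-26.8,-0.8,-0.033,0.004,-0.014,128],
    [-21.5,-27.1,-1.8,-0.033,0.004,-0.014,128],
    [-21.1,-27.3,-2.7,-0.033,0.004,-0.014,128],
    [-20.7,-27.5,-3.7,-0.033,0.004,-0.014,128],
    [-20.3,-27.6,-4.7,-0.033,0.004,-0.014,128]
  ]
}}

```text
clock: 1.15
tcp_pos: [0.4026, 0.2678, 0.1863]
orientation: [0.469, 3.022, 0.529]
contact_force: [-0.3, 0.6, -0.2]
grip_width: 0.0421
```

Run:
```python
from g import *
plan(*pose(S[1],RY,False,up=0.12),128)
```

```text
dist mm 201.2 rot deg 10.9 rows 6 clock 1.15 j [-0.58  0.12  0.02  2.23 -0.44  0.58  1.04] w 0.0421
tool-frame offset mm [-112.9 -161.3  -41.5] rv [-0.179  0.014 -0.063]
[-18.8,-26.9,-6.9,-0.03,0.002,-0.011,128],[-18.5,-26.9,-7.8,-0.03,0.002,-0.011,128],[-18.2,-26.8,-8.6,-0.03,0.002,-0.011,128],[-17.9,-26.7,-9.4,-0.03,0.002,-0.011,128],[-17.6,-26.6,-10.3,-0.03,0.002,-0.011,128],
[-17.3,-26.5,-11.1,-0.03,0.002,-0.011,128],
```

Call:
{"fn": "play_rows", "kwargs": {
  "increments": [
    [-18.8,-26.9,-6.9,-0.03,0.002,-0.011,128],
    [-18.5,-26.9,-7.8,-0.03,0.002,-0.011,128],
    [-18.2,-26.8,-8.6,-0.03,0.002,-0.011,128],
    [-17.9,-26.7,-9.4,-0.03,0.002,-0.011,128],
    [-17.6,-26.6,-10.3,-0.03,0.002,-0.011,128]
  ]
}}

```text
clock: 1.65
tcp_pos: [0.4516, 0.1007, 0.1723]
orientation: [0.37, 2.957, 0.76]
contact_force: [0.7, 0.0, 0.9]
grip_width: 0.0426
```

Run:
```python
from g import *
plan(*pose(S[1],RY,False,up=0.12),128)
```

```text
dist mm 26.5 rot deg 1.2 rows 1 clock 1.65 j [-0.15  0.19  0.14  2.25 -0.82  0.73  1.94] w 0.0426
tool-frame offset mm [-14.4 -20.8  -7.9] rv [-0.02   0.008 -0.004]
[-14.4,-20.8,-7.9,-0.02,0.008,-0.004,128],
```

Call:
{"fn": "play_rows", "kwargs": {
  "increments": [
    [-14.4,-20.8,-7.9,-0.02,0.008,-0.004,128],
    [0,0,0,0,0,0,128]
  ]
}}

```text
clock: 1.85
tcp_pos: [0.4619, 0.0691, 0.1685]
orientation: [0.372, 2.949, 0.79]
contact_force: [0.1, 1.0, -0.7]
grip_width: 0.0424
```

Run:
```python
from g import *
f=cap('wrist','w1')
for k in (1,2):
  x,y,n,u=stand(RY)
  for a in (-1,1):
    for b in (-1,1):
      q=w2px(f,S[k]+n*.005+y*.030*a+u*.045*b); cv2.circle(f['color'],tuple(int(v) for v in q),3,(0,0,255),1)
cv2.imwrite('pics/w1m.png',f['color'])
plan(*pose(S[1],RY,False,up=0.02),128)
```

```text
dist mm 101.8 rot deg 0.4 rows 3 clock 1.9 j [-0.09  0.23  0.16  2.23 -0.84  0.78  2.03] w 0.0426
tool-frame offset mm [  2.4   4.2 101.7] rv [ 0.     0.003 -0.006]
[0.8,1.4,33.9,0,0.001,-0.002,128],[0.7,1.4,33.9,0,0.001,-0.002,128],[0.7,1.4,33.9,0,0.001,-0.002,128],
```

View pics/w1m.png

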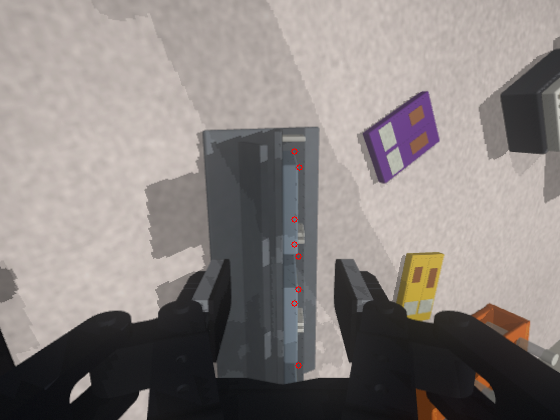

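Run:
```python
from g import *
f=load('w1'); im=f['color'][120:400,190:340].copy(); im=cv2.resize(im,None,fx=4,fy=2.1,interpolation=cv2.INTER_CUBIC)
x,y,n,u=stand(RY)
for k in S:
  for off,col in ((.005,(0,0,255)),(-.005,(0,255,0))):
   for a in (-1,1):
     q=w2px(f,S[k]+n*off+y*.030*a+u*.045); q=((q-[190,120])*[4,2.1]).astype(int); cv2.circle(im,tuple(q.tolist()),4,col,1); print(k,q)
cv2.imwrite('pics/w1c.png',im)
```

```text
1 [434 287]
1 [436  99]
1 [374 287]
1 [372  99]
2 [432 514]
2 [433 355]
2 [377 514]
2 [375 355]
3 [431 711]
3 [432 574]
3 [379 711]
3 [378 574]
```

View pics/w1c.png

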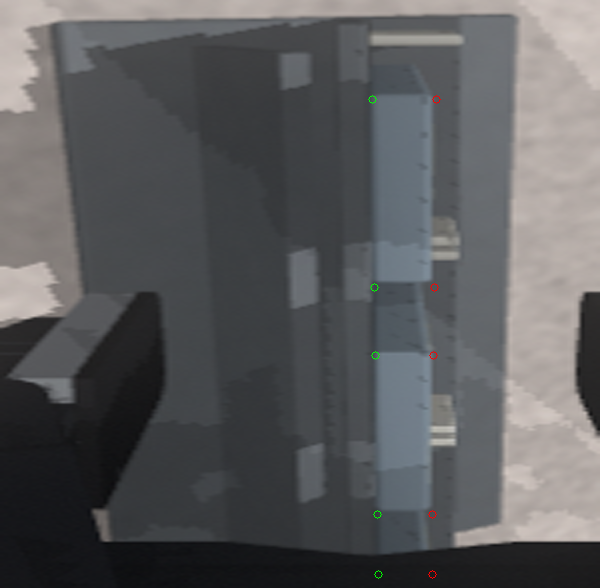

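Run:
```python
from g import *
f=load('side0');P=cloud(f)
Q=P[195:250,215:350].reshape(-1,3)-S[2]
a=np.c_[Q@yr,Q@nr,Q@ur,Q[:,2]+.055]*1000
m=(abs(a[:,0])<150)&(a[:,3]>3)&(a[:,3]<120)&(abs(a[:,1])<80)
a=a[m]
for y0 in (-100,-42,0,42,84):
  b=a[abs(a[:,0]-y0)<8]; b=b[np.argsort(-b[:,3])][::max(1,len(b)//14)]
  print(y0); print(b[:,1:].astype(int).tolist())
```

```text
-100
[[-6, 48, 93], [-4, 36, 84], [-6, 25, 73], [-6, 13, 63], [-5, 0, 52], [-11, 0, 48], [-23, 1, 44], [-11, -10, 40], [-29, -9, 31], [-33, -14, 25], [-35, -22, 17], [-40, -27, 10], [-45, -28, 7], [-43, -30, 6], [-53, -26, 5]]
-42
[[-7, 3, 53], [-9, 0, 51], [-18, 1, 46], [8, -16, 45], [-12, -7, 42], [-26, -3, 38], [-29, -7, 33], [-30, -14, 26], [-33, -18, 22], [-35, -24, 15], [-41, -28, 9], [-43, -30, 7], [-49, -27, 6], [-48, -28, 5], [-64, -20, 5]]
0
[[0, 47, 96], [-8, 48, 92], [-6, 36, 83], [-5, 23, 72], [-7, 11, 61], [-9, 1, 51], [-21, 2, 46], [-23, 0, 43], [-28, -5, 36], [-31, -11, 28], [-32, -20, 20], [-37, -26, 13], [-63, -18, 7], [-45, -29, 6], [-52, -27, 5]]
42
[[-10, 4, 53], [-11, 0, 50], [-22, 3, 46], [5, -15, 44], [3, -16, 42], [-28, -2, 38], [-27, -10, 32], [-33, -14, 26], [-35, -20, 19], [-37, -26, 13], [-53, -23, 8], [-55, -23, 7], [-59, -21, 6], [-54, -25, 5], [-67, -19, 4]]
84
[[1, 48, 97], [-5, 47, 93], [-7, 39, 85], [-6, 24, 72], [-6, 11, 61], [-9, 2, 52], [-18, 1, 46], [-11, -7, 42], [-29, -7, 33], [-32, -13, 26], [-37, -21, 17], [-41, -27, 10], [-42, -31, 6], [-54, -24, 6], [-68, -19, 4]]
```

Call:
{"fn": "play_rows", "kwargs": {
  "increments": [
    [0.8,1.4,28,0,0.001,-0.002,128],
    [0.8,1.4,28,0,0.001,-0.002,128],
    [0.8,1.4,26,0,0.001,-0.002,128],
    [0,0,10,0,0,0,128],
    [0,0,0,0,0,0,128]
  ]
}}

```text
clock: 2.4
tcp_pos: [0.4705, 0.1256, 0.0904]
orientation: [0.352, 2.953, 0.793]
contact_force: [-0.0, 1.1, 0.5]
grip_width: 0.0425
```

Run:
```python
from g import *
plan(*pose(S[1],RY,False,tcp=0.014),128)
f=cap('wrist','w2'); cap('side','s2')
```

```text
dist mm 24.8 rot deg 0.3 rows 1 clock 2.4 j [-0.11  0.39  0.05  2.26 -1.06  0.6   2.2 ] w 0.0425
tool-frame offset mm [-1.9 -4.6 24.3] rv [ 0.001 -0.001  0.005]
[-1.9,-4.6,24.3,0.001,-0.001,0.005,128],
```

View pics/w2.png

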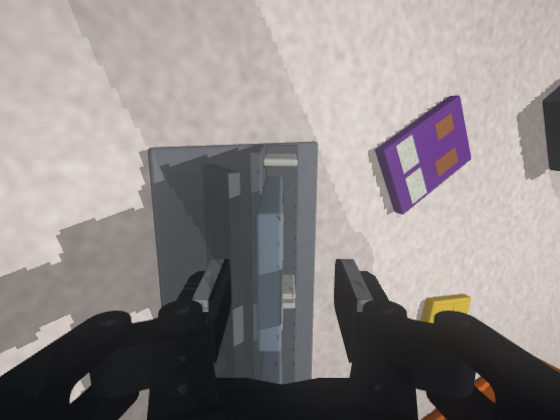

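Call:
{"fn": "play_rows", "kwargs": {
  "increments": [
    [-1.5,-4.4,8,0,0,0.005,128],
    [0,0,8,0,0,0,128],
    [0,0,8,0,0,0,128],
    [0,0,0,0,0,0,128]
  ]
}}

```text
clock: 2.9
tcp_pos: [0.477, 0.1311, 0.0691]
orientation: [0.363, 2.946, 0.792]
contact_force: [-0.4, 0.5, -0.6]
grip_width: 0.0423
```

Run:
```python
from g import *
plan(*pose(S[1],RY,False,tcp=0.014),128)
```

```text
dist mm 3.9 rot deg 0.4 rows 1 clock 2.9 j [-0.09  0.43  0.01  2.26 -1.14  0.56  2.27] w 0.0423
tool-frame offset mm [3.1 0.  2.3] rv [ 0.002  0.007 -0.001]
[3.1,0,2.3,0.002,0.007,-0.001,128],
```

Close the fingers.

Call:
{"fn": "play_rows", "kwargs": {
  "increments": [
    [3,0,2,0,0.006,0,128],
    [0,0,0,0,0,0,255],
    [0,0,0,0,0,0,255],
    [0,0,0,0,0,0,255],
    [0,0,0,0,0,0,255]
  ],
  "force": 40
}}

```text
clock: 3.4
tcp_pos: [0.4741, 0.1324, 0.0672]
orientation: [0.362, 2.952, 0.793]
contact_force: [-0.3, 1.0, -2.0]
grip_width: 0.0094
```

Run:
```python
from g import *
plan(*pose(S[1],RY,False,tcp=0.014),128)
print(cur()[2]['contact_force'],cur()[2]['moment'])
```

```text
dist mm 0.7 rot deg 0.1 rows 1 clock 3.4 j [-0.09  0.44  0.01  2.26 -1.14  0.56  2.27] w 0.0094
tool-frame offset mm [-0.1  0.6  0.4] rv [ 0.002  0.001 -0.001]
[-0.1,0.6,0.4,0.002,0.001,-0.001,128],
[-0.30611391  0.98193629 -1.97634097] [-0.59958563  0.13168044 -0.06125895]
```

Gripped at 9.4 mm. Lift along the slope by 75 mm.

Call:
{"fn": "play_rows", "kwargs": {
  "increments": [
    [0,0,-8,0,0,0,255],
    [0,0,-17,0,0,0,255],
    [0,0,-20,0,0,0,255],
    [0,0,-20,0,0,0,255],
    [0,0,-20,0,0,0,255]
  ]
}}

```text
clock: 3.9
tcp_pos: [0.4606, 0.0902, 0.1423]
orientation: [0.361, 2.959, 0.794]
contact_force: [-0.1, 0.2, -2.0]
grip_width: 0.0093
```

Call:
{"fn": "play_rows", "kwargs": {
  "increments": [
    [0,0,0,0,0,0,255],
    [0,0,0,0,0,0,255]
  ]
}}

```text
clock: 4.1
tcp_pos: [0.4616, 0.0886, 0.1445]
orientation: [0.362, 2.954, 0.792]
contact_force: [-0.1, -0.6, -2.0]
grip_width: 0.0096
```

Run:
```python
from g import *
plan(*pose(S[1],RY,False,up=.08,tcp=0.014),128)
print(cur()[2]['contact_force'],cur()[2]['moment'])
f=cap('side','s3'); cv2.imwrite('pics/s3c.png',cv2.resize(f['color'][120:260,170:370],None,fx=4,fy=4,interpolation=cv2.INTER_CUBIC))
```

```text
dist mm 10.3 rot deg 0.1 rows 1 clock 4.1 j [-0.1   0.27  0.14  2.25 -0.9   0.73  2.08] w 0.0096
tool-frame offset mm [-1.7  1.3 10.1] rv [ 0.    -0.001 -0.002]
[-1.7,1.3,10.1,0,-0.001,-0.002,128],
[-0.05448011 -0.63074127 -2.00930296] [-0.75771736  0.17826626  0.00087926]
```

View pics/s3c.png

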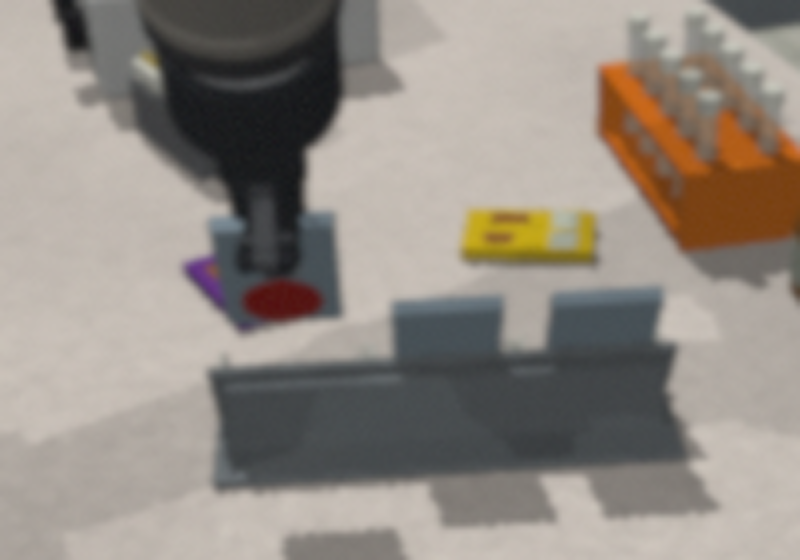

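Red disc is visible: held carrier, crop (283,300). The other two carriers stay seated. Next I raise it, turn it and carry it over.

Call:
{"fn": "play_rows", "kwargs": {
  "increments": [
    [0,0,-20,0,0,0,255],
    [0,0,-25,0,0,0,255],
    [0,0,-25,0,0,0,255]
  ]
}}

```text
clock: 4.45
tcp_pos: [0.4495, 0.0572, 0.2013]
orientation: [0.359, 2.968, 0.794]
contact_force: [0.6, 0.1, -1.9]
grip_width: 0.0092
```

```bash
python3 - <<'E'
s=open('g.py').read()
s=s.replace("as_rotvec(); d=p-p0","as_rotvec()\n    a=np.linalg.norm(rv)\n    if pos and rv[2]<0 and a>1: rv=rv*(1-2*np.pi/a)\n    d=p-p0").replace("nmin=1)","nmin=1,pos=False)")
open('g.py','w').write(s)
E
python3 - <<'E'
from g import *
plan(*pose(CC,CY,True,up=.12,tcp=0.014),255,pos=True,rd=.12)
E
```

```text
dist mm 287.3 rot deg 174.1 rows 26 clock 4.45 j [-0.09  0.17  0.2   2.2  -0.75  0.87  1.97] w 0.0092
tool-frame offset mm [-141.4 -229.6  -99.2] rv [6.700e-02 2.000e-03 3.038e+00]
[-5.4,-8.8,-3.8,0.003,0,0.117,255],[-6.4,-8.1,-3.8,0.003,0,0.117,255],[-7.3,-7.4,-3.8,0.003,0,0.117,255],[-8.1,-6.5,-3.8,0.003,0,0.117,255],[-8.8,-5.5,-3.7,0.003,0,0.117,255],
[-9.4,-4.4,-3.7,0.003,0,0.117,255],[-9.9,-3.3,-3.7,0.003,0,0.117,255],[-10.2,-2.1,-3.7,0.003,0,0.117,255],[-10.4,-0.9,-3.7,0.003,0,0.117,255],[-10.4,0.3,-3.7,0.003,0,0.117,255],
[-10.3,1.5,-3.7,0.003,0,0.117,255],[-10.1,2.6,-3.7,0.003,0,0.117,255],[-9.7,3.8,-3.7,0.003,0,0.117,255],[-9.2,4.9,-3.7,0.003,0,0.117,255],[-8.5,5.9,-3.8,0.003,0,0.117,255],
[-7.8,6.9,-3.8,0.003,0,0.117,255],[-6.9,7.7,-3.8,0.003,0,0.117,255],[-6,8.5,-3.8,0.003,0,0.117,255],[-5,9.1,-3.8,0.003,0,0.117,255],[-3.9,9.6,-3.9,0.003,0,0.117,255],
[-2.7,10,-3.9,0.003,0,0.117,255],[-1.6,10.2,-3.9,0.003,0,0.117,255],[-0.4,10.3,-3.9,0.003,0,0.117,255],[0.9,10.3,-4,0.003,0,0.117,255],[2,10.1,-4,0.003,0,0.117,255],
[3.2,9.8,-4,0.003,0,0.117,255],
```

Call:
{"fn": "play_rows", "kwargs": {
  "increments": [
    [-5.4,-8.8,-3.8,0.003,0,0.117,255],
    [-6.4,-8.1,-3.8,0.003,0,0.117,255],
    [-7.3,-7.4,-3.8,0.003,0,0.117,255],
    [-8.1,-6.5,-3.8,0.003,0,0.117,255],
    [-8.8,-5.5,-3.7,0.003,0,0.117,255]
  ]
}}

```text
clock: 4.95
tcp_pos: [0.4635, 0.0052, 0.1937]
orientation: [-1.199, -2.68, -0.743]
contact_force: [-0.5, -0.5, -1.4]
grip_width: 0.0093
```

Call:
{"fn": "play_rows", "kwargs": {
  "increments": [
    [-9.4,-4.4,-3.7,0.003,0,0.117,255],
    [-9.9,-3.3,-3.7,0.003,0,0.117,255],
    [-10.2,-2.1,-3.7,0.003,0,0.117,255],
    [-10.4,-0.9,-3.7,0.003,0,0.117,255],
    [-10.4,0.3,-3.7,0.003,0,0.117,255]
  ]
}}

```text
clock: 5.45
tcp_pos: [0.476, -0.046, 0.1814]
orientation: [-1.856, -2.107, -0.6]
contact_force: [-0.1, 0.7, -2.2]
grip_width: 0.0095
```

Run:
```python
from g import *
plan(*pose(CC,CY,True,up=.12,tcp=0.014),255,pos=True,rd=.12)
```

```text
dist mm 179.6 rot deg 104.6 rows 16 clock 5.45 j [-0.07  0.32  0.43  2.09 -0.75  1.03  0.96] w 0.0095
tool-frame offset mm [-162.4   34.2  -68.6] rv [0.026 0.016 1.825]
[-10.1,2.1,-4.3,0.002,0.001,0.114,255],[-9.8,3.3,-4.3,0.002,0.001,0.114,255],[-9.4,4.4,-4.3,0.002,0.001,0.114,255],[-8.8,5.4,-4.3,0.002,0.001,0.114,255],[-8.2,6.4,-4.3,0.002,0.001,0.114,255],
[-7.4,7.2,-4.4,0.002,0.001,0.114,255],[-6.5,8,-4.4,0.002,0.001,0.114,255],[-5.5,8.7,-4.4,0.002,0.001,0.114,255],[-4.5,9.3,-4.4,0.002,0.001,0.114,255],[-3.4,9.7,-4.4,0.002,0.001,0.114,255],
[-2.3,10,-4.5,0.002,0.001,0.114,255],[-1.1,10.2,-4.5,0.002,0.001,0.114,255],[0,10.3,-4.5,0.002,0.001,0.114,255],[1.2,10.2,-4.5,0.002,0.001,0.114,255],[2.4,10,-4.5,0.002,0.001,0.114,255],
[3.5,9.6,-4.5,0.002,0.001,0.114,255],
```

Call:
{"fn": "play_rows", "kwargs": {
  "increments": [
    [-10.1,2.1,-4.8,0.002,0.001,0.114,255],
    [-9.8,3.3,-4.8,0.002,0.001,0.114,255],
    [-9.4,4.4,-4.8,0.002,0.001,0.114,255],
    [-8.8,5.4,-4.8,0.002,0.001,0.114,255],
    [-8.2,6.4,-4.8,0.002,0.001,0.114,255]
  ]
}}

```text
clock: 5.95
tcp_pos: [0.491, -0.0985, 0.1737]
orientation: [-2.303, -1.426, -0.427]
contact_force: [0.2, -0.5, -2.1]
grip_width: 0.0094
```

Call:
{"fn": "play_rows", "kwargs": {
  "increments": [
    [-7.4,7.2,-4.8,0.002,0.001,0.114,255],
    [-6.5,8,-4.8,0.002,0.001,0.114,255],
    [-5.5,8.7,-4.8,0.002,0.001,0.114,255],
    [-4.5,9.3,-4.8,0.002,0.001,0.114,255],
    [-3.4,9.7,-4.8,0.002,0.001,0.114,255]
  ]
}}

```text
clock: 6.45
tcp_pos: [0.5061, -0.1509, 0.1646]
orientation: [-2.553, -0.679, -0.227]
contact_force: [1.0, -0.0, -2.0]
grip_width: 0.0096
```

Run:
```python
from g import *
plan(*pose(CC,CY,True,up=.12,tcp=0.014),255,pos=True,rd=.12)
```

```text
dist mm 70.5 rot deg 36.6 rows 6 clock 6.45 j [-0.05  0.54  0.68  1.91 -0.82  1.26  0.01] w 0.0096
tool-frame offset mm [ -7.4  59.  -37.8] rv [-0.003  0.029  0.638]
[-1.2,9.8,-6.3,-0.001,0.005,0.106,255],[-0.1,9.9,-6.3,-0.001,0.005,0.106,255],[0.9,9.9,-6.3,-0.001,0.005,0.106,255],[2,9.7,-6.3,-0.001,0.005,0.106,255],[3.1,9.5,-6.3,-0.001,0.005,0.106,255],
[4.1,9.1,-6.2,-0.001,0.005,0.106,255],
```

Call:
{"fn": "play_rows", "kwargs": {
  "increments": [
    [-1.2,9.8,-6.3,0,0.005,0.106,255],
    [-0.1,9.9,-6.3,0,0.005,0.106,255],
    [0.9,9.9,-6.3,0,0.005,0.106,255],
    [2,9.7,-6.3,0,0.005,0.106,255],
    [3.1,9.5,-6.3,0,0.005,0.106,255]
  ]
}}

```text
clock: 6.95
tcp_pos: [0.525, -0.2037, 0.1619]
orientation: [-2.613, 0.047, -0.055]
contact_force: [-0.5, 0.6, -2.4]
grip_width: 0.0095
```

Call:
{"fn": "play_rows", "kwargs": {
  "increments": [
    [4.1,9.1,-6.2,0,0.005,0.106,255],
    [0,0,0,0,0,0,255]
  ]
}}

```text
clock: 7.15
tcp_pos: [0.529, -0.2149, 0.1596]
orientation: [-2.605, 0.195, -0.018]
contact_force: [-0.4, -0.5, -1.9]
grip_width: 0.0093
```

Run:
```python
from g import *
plan(*pose(CC,CY,True,up=.12,tcp=0.014),255,pos=True,rd=.12)
f=cap('wrist','w4'); f=cap('side','s4'); f=cap('top','t4')
```

```text
dist mm 11.7 rot deg 1.7 rows 1 clock 7.15 j [-0.02  0.68  0.81  1.79 -0.9   1.39 -0.54] w 0.0093
tool-frame offset mm [ -0.7  -3.4 -11.2] rv [-0.005  0.013 -0.027]
[-0.7,-3.4,-11.2,-0.005,0.013,-0.027,255],
```

View pics/w4.png

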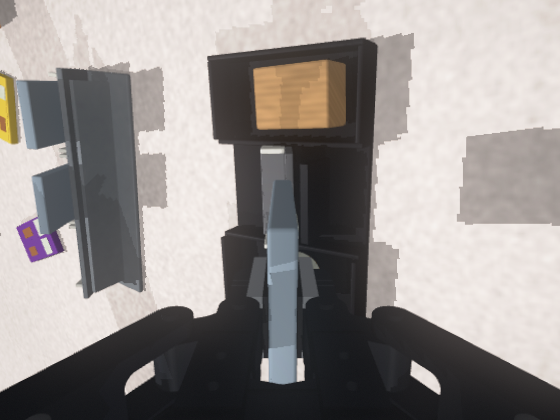

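View pics/s4.png

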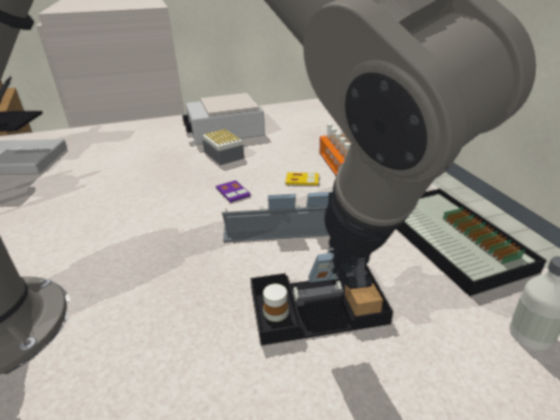

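View pics/t4.png

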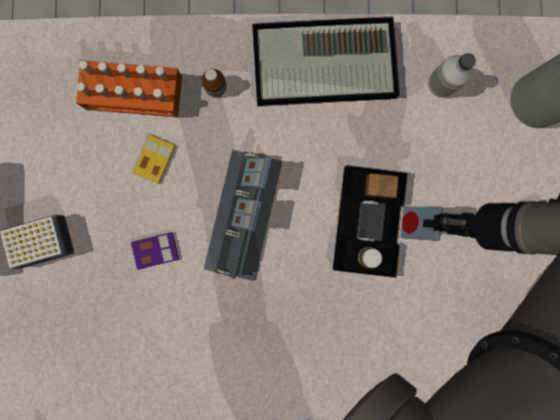

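```bash
cat > chk.py <<'E'
from g import *
def chk(fn,p0,M0,u0,u1,v0,v1):
    # express points in a frame: origin = TCP + 14mm along tool z (expected carrier centre), axes a=tool x, n=-tool y, u=-tool z
    f=load(fn);P=cloud(f)[v0:v1,u0:u1].reshape(-1,3)
    c=p0+M0[:,2]*.014
    L=(P-c)@np.stack([M0[:,0],-M0[:,1],-M0[:,2]],1)*1000
    m=(abs(L[:,0])<40)&(abs(L[:,1]-5)<10)&(abs(L[:,2])<60)&(L[:,2]<8); q=L[m]
    cc=q.mean(0); n=np.linalg.svd(q-cc)[2][2]; n*=np.sign(n[1])
    print('pts',len(q),'mean',cc.round(1),'n in hand frame',n.round(3),'x range',np.percentile(q[:,0],[1,99]).round(1),'u min',np.percentile(q[:,2],[.5,2]).round(1))
E
python3 - <<'E'
from chk import *
p,M,o=cur()
chk('t4',p,M,395,450,195,250)
E
```

```text
pts 659 mean [  1.5   5.6 -17.3] n in hand frame [-0.007  1.     0.02 ] x range [-27.5  30.7] u min [-44.4 -42.7]
```

Run:
```python
from g import *
p,M=pose(CC,CY,True,up=.035,back=.003,tcp=0.014); p=p-M[:,0]*.0015
plan(p,M,255,mm=22)
```

```text
dist mm 73.6 rot deg 1.6 rows 4 clock 7.3 j [-0.02  0.68  0.81  1.79 -0.9   1.39 -0.54] w 0.0098
tool-frame offset mm [-0.5 -4.  73.5] rv [-0.008  0.014 -0.022]
[-0.1,-1,18.4,-0.002,0.003,-0.006,255],[-0.2,-1,18.4,-0.002,0.003,-0.006,255],[-0.2,-1.1,18.4,-0.002,0.003,-0.006,255],[-0.3,-1.1,18.4,-0.002,0.003,-0.006,255],
```

Call:
{"fn": "play_rows", "kwargs": {
  "increments": [
    [-0.1,-1,18.4,-0.002,0.003,-0.006,255],
    [-0.2,-1,18.4,-0.002,0.003,-0.006,255],
    [-0.2,-1.1,18.4,-0.002,0.003,-0.006,255],
    [-0.3,-1.1,14,-0.002,0.003,-0.006,255],
    [0,0,0,0,0,0,255]
  ]
}}

```text
clock: 7.8
tcp_pos: [0.5322, -0.1696, 0.1006]
orientation: [-2.613, 0.143, -0.047]
contact_force: [-0.5, 0.2, -2.4]
grip_width: 0.0096
```

Run:
```python
from g import *
p,M=pose(CC,CY,True,up=.004,back=.003,tcp=0.014); p=p-M[:,0]*.0015
plan(p,M,255,mm=8)
cap('wrist','w5')
```

```text
dist mm 31.2 rot deg 0.9 rows 4 clock 7.8 j [-0.06  0.72  0.75  1.88 -0.99  1.26 -0.46] w 0.0096
tool-frame offset mm [ 0.5  3.4 31. ] rv [-0.002  0.002  0.016]
[0.1,0.9,7.7,-0.001,0.001,0.004,255],[0.1,0.9,7.7,-0.001,0.001,0.004,255],[0.1,0.8,7.7,-0.001,0.001,0.004,255],[0.1,0.8,7.7,-0.001,0.001,0.004,255],
```

View pics/w5.png

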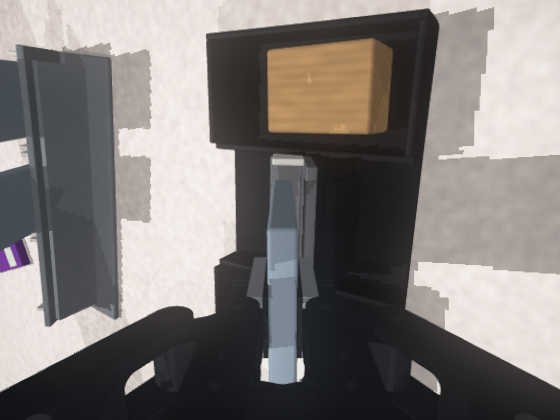

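Call:
{"fn": "play_rows", "kwargs": {
  "increments": [
    [0.1,1,8,0,0,0.005,255],
    [0.1,0.8,8,0,0,0.005,255],
    [0.1,0.8,8,0,0,0.005,255],
    [0.1,0.5,5,0,0,0,255],
    [0,0,0,0,0,0,255]
  ]
}}

```text
clock: 8.35
tcp_pos: [0.5356, -0.1601, 0.0742]
orientation: [-2.614, 0.166, -0.047]
contact_force: [0.2, 0.0, -1.9]
grip_width: 0.0092
```

Run:
```python
from g import *
p,M=pose(CC,CY,True,up=.0,back=.001,tcp=0.014); p=p-M[:,0]*.0015
plan(p,M,255,mm=8)
print(cur()[2]['contact_force'],cur()[2]['moment'])
```

```text
dist mm 7.4 rot deg 0.1 rows 1 clock 8.35 j [-0.06  0.75  0.73  1.9  -1.03  1.22 -0.45] w 0.0092
tool-frame offset mm [-1.6  0.6  7.2] rv [ 0.    -0.002 -0.   ]
[-1.6,0.6,7.2,0,-0.002,-0,255],
[ 0.16316018  0.00430291 -1.91827541] [-0.74946831  0.07552343 -0.00365237]
```

Call:
{"fn": "play_rows", "kwargs": {
  "increments": [
    [-1.5,0.5,3,0,0,0,255],
    [0,0,2,0,0,0,255],
    [0,0,2,0,0,0,255],
    [0,0,0,0,0,0,255]
  ]
}}

```text
clock: 8.75
tcp_pos: [0.5345, -0.1573, 0.0676]
orientation: [-2.614, 0.166, -0.048]
contact_force: [0.2, -0.3, -2.1]
grip_width: 0.0095
```

Run:
```python
from g import *
p,M=pose(CC,CY,True,up=.0,back=.0,tcp=0.014); p=p-M[:,0]*.0015
plan(p,M,255,mm=8)
print(cur()[2]['contact_force'],cur()[2]['moment'])
cap('wrist','w6')
```

```text
dist mm 0.7 rot deg 0.2 rows 1 clock 8.75 j [-0.06  0.76  0.72  1.91 -1.04  1.21 -0.44] w 0.0095
tool-frame offset mm [-0.2  0.6  0.1] rv [ 0.001 -0.003 -0.   ]
[-0.2,0.6,0.1,0.001,-0.003,-0,255],
[ 0.15723156 -0.3190795  -2.06054743] [-0.76909721  0.10623816  0.07384269]
```

View pics/w6.png

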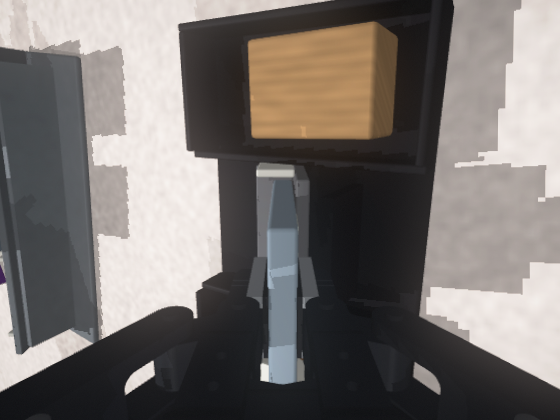

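Call:
{"fn": "play_rows", "kwargs": {
  "increments": [
    [0,0.8,1.5,0,0,0,255],
    [0,0.5,1,0,0,0,255],
    [0,0,0,0,0,0,255]
  ]
}}

```text
clock: 9.1
tcp_pos: [0.5349, -0.1579, 0.0674]
orientation: [-2.612, 0.166, -0.051]
contact_force: [-0.1, -0.1, -2.6]
grip_width: 0.0094
```

Run:
```python
from chk import *
p,M=pose(CC,CY,True,up=.0,back=.0,tcp=0.014); p=p-M[:,0]*.0015
plan(p,M,255,mm=8)
print(cur()[2]['contact_force'],cur()[2]['moment'])
p0,M0,_=cur()
f=cap('top','t6'); chk('t6',p0,M0,350,420,190,250)
cv2.imwrite('pics/t6c.png',cv2.resize(f['color'][160:285,325:465],None,fx=5,fy=4.8,interpolation=cv2.INTER_CUBIC))
```

```text
dist mm 0.7 rot deg 0.3 rows 1 clock 9.1 j [-0.06  0.76  0.72  1.91 -1.04  1.21 -0.43] w 0.0094
tool-frame offset mm [-0.7  0.1  0.2] rv [-0.002 -0.005  0.   ]
[-0.7,0.1,0.2,-0.002,-0.005,0,255],
[-0.14728797 -0.06741289 -2.58468552] [-0.71967688  0.10976712 -0.02928218]
pts 788 mean [  0.7   5.7 -25.8] n in hand frame [-0.014  0.996  0.084] x range [-38.5  38.9] u min [-59.7 -59.1]
```

View pics/t6c.png

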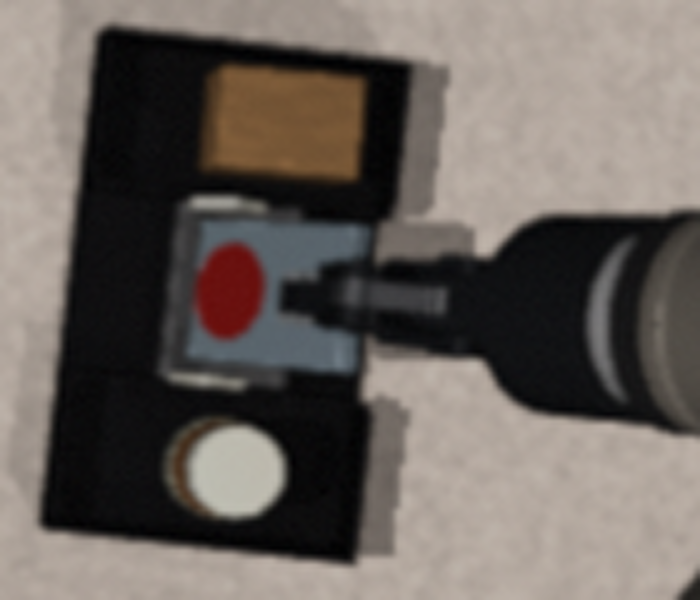

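Call:
{"fn": "play_rows", "kwargs": {
  "increments": [
    [0,0,0,0,0,0,205],
    [0,0,0,0,0,0,190],
    [0,0,0,0,0,0,150],
    [0,0,0,0,0,0,128],
    [0,0,0,0,0,0,128]
  ]
}}

```text
clock: 9.65
tcp_pos: [0.5357, -0.158, 0.0676]
orientation: [-2.612, 0.165, -0.053]
contact_force: [0.0, -0.4, -0.1]
grip_width: 0.0422
```

Run:
```python
from chk import *
print(cur()[2]['contact_force'],cur()[2]['grip_width'])
f=cap('top','t7'); cap('wrist','w7')
cv2.imwrite('pics/t7c.png',cv2.resize(f['color'][160:285,325:465],None,fx=5,fy=4.8,interpolation=cv2.INTER_CUBIC))
```

```text
[ 0.0379529  -0.42224444 -0.08482504] 0.04217031056585322
```

View pics/t7c.png

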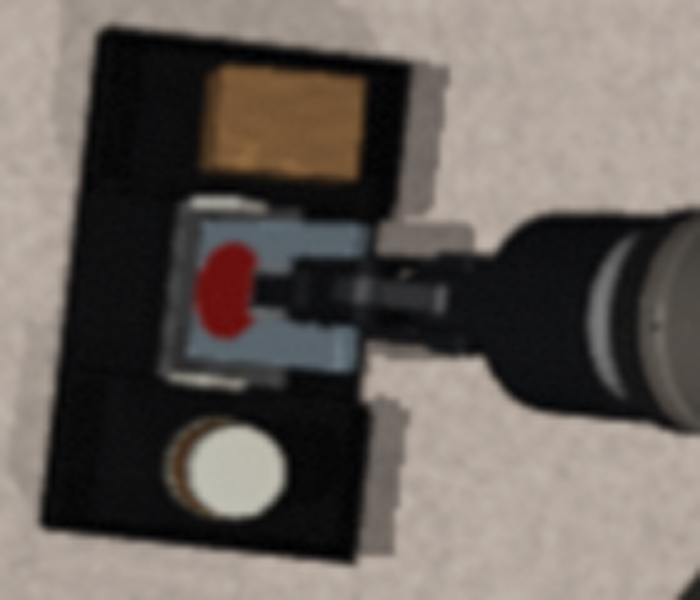

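View pics/w7.png

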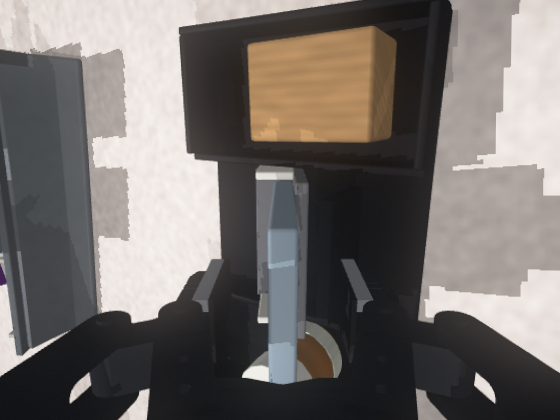

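The carrier stands in the seat with both fingers clear. Back away along the slope.

Call:
{"fn": "play_rows", "kwargs": {
  "increments": [
    [0,0,-8,0,0,0,128],
    [0,0,-15,0,0,0,128],
    [0,0,-25,0,0,0,128],
    [0,0,-30,0,0,0,128],
    [0,0,-30,0,0,0,128]
  ]
}}

```text
clock: 10.25
tcp_pos: [0.5263, -0.2122, 0.1642]
orientation: [-2.61, 0.165, -0.044]
contact_force: [1.4, 0.5, -0.2]
grip_width: 0.0424
```

Call:
{"fn": "play_rows", "kwargs": {
  "increments": [
    [0,0,-30,0,0,0,128],
    [0,0,-30,0,0,0,128],
    [0,0,0,0,0,0,128]
  ]
}}

```text
clock: 10.55
tcp_pos: [0.5214, -0.2498, 0.2253]
orientation: [-2.617, 0.171, -0.055]
contact_force: [-0.3, 0.4, -0.6]
grip_width: 0.0429
```

Run:
```python
from chk import *
f=cap('top','t8'); g=cap('side','s8'); P=cloud(f); b=cloud(load('top0'))
print(cur()[2]['tcp_pos'])
def fit(name,c,yaw,u0,u1,v0,v1):
    x,y,n,u=stand(yaw); L=(P[v0:v1,u0:u1].reshape(-1,3)-c)@np.stack([y,n,u],1)*1000
    for lab,lo,hi in(('upper',8,42),('lower',-25,42)):
        m=(abs(L[:,0])<29)&(abs(L[:,1]-5)<8)&(L[:,2]>lo)&(L[:,2]<hi); q=L[m]; cc=q.mean(0); nn=np.linalg.svd(q-cc)[2][2]; nn*=np.sign(nn[1])
        print(name,lab,len(q),'face off',cc[1].round(1),'tilt deg',np.degrees(np.arctan2(nn[2],nn[1])).round(1),'yaw err',np.degrees(np.arctan2(nn[0],nn[1])).round(1))
    m=(abs(L[:,1]-5)<6)&(L[:,2]>10)&(L[:,2]<60); q=L[m]; print('  y range',np.percentile(q[:,0],[1,99]).round(1),'top u',np.percentile(q[:,2],99.5).round(1))
fit('caddy',CC,CY,345,410,190,250)
fit('s2',S[2],RY,200,285,190,235); fit('s3',S[3],RY,200,290,150,192)
t=f['color']; cv2.imwrite('pics/t8c.png',cv2.resize(t[140:290,190:420],None,fx=3.4,fy=3.4,interpolation=cv2.INTER_CUBIC))
cv2.imwrite('pics/s8c.png',cv2.resize(g['color'][180:345,210:400],None,fx=3.6,fy=3.6,interpolation=cv2.INTER_CUBIC))
```

```text
[ 0.52118039 -0.24648534  0.22207241]
caddy upper 346 face off 6.3 tilt deg 0.7 yaw err -0.1
caddy lower 643 face off 5.9 tilt deg -1.3 yaw err 0.2
  y range [-31.4  27.5] top u 47.4
s2 upper 234 face off 4.9 tilt deg 0.0 yaw err -0.4
s2 lower 439 face off 4.9 tilt deg 0.1 yaw err -0.2
  y range [-28.5  30.2] top u 49.7
s3 upper 241 face off 5.0 tilt deg 0.7 yaw err 0.2
s3 lower 438 face off 5.0 tilt deg 0.4 yaw err 0.1
  y range [-29.7  29.4] top u 50.3
```

View pics/t8c.png

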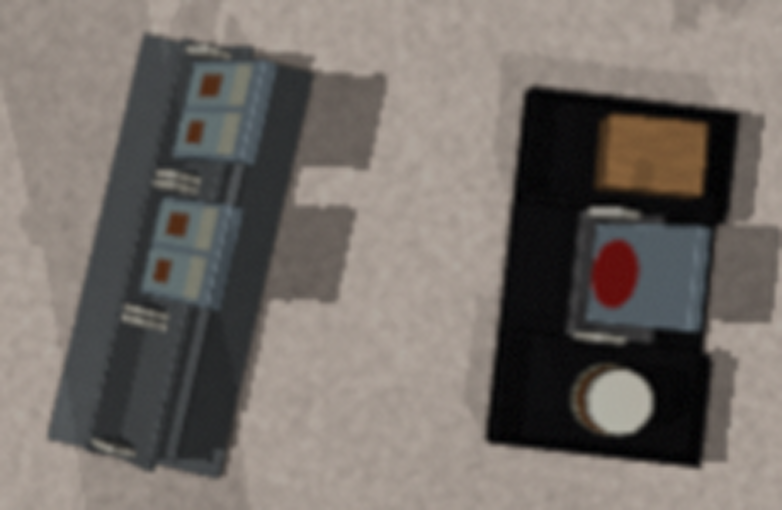

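View pics/s8c.png

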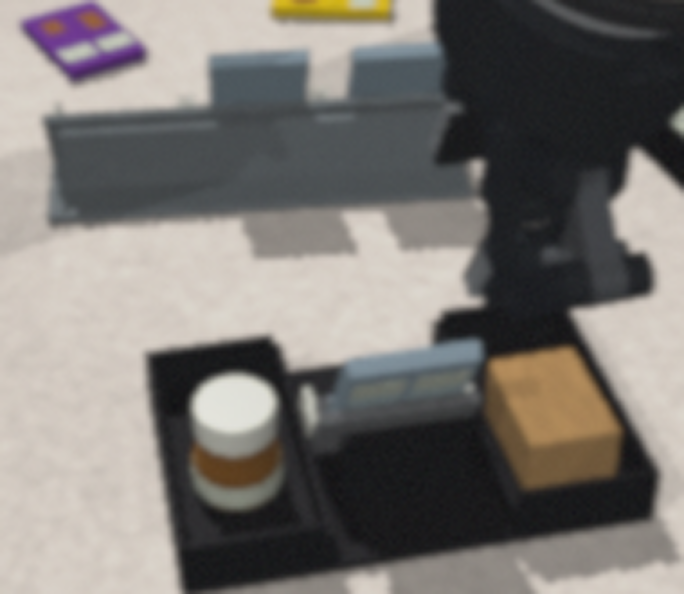

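Run:
```python
from bench import r
print(r.hand_in())
```

```text
the job is handed in; nothing more can be done
None
```

The job is handed in, about 10.6 s into the 72 s; no verdict is reported.

**What I did:** I lifted the carrier from seat_1 along its slope, and the side camera showed the red disc on its back. I turned it half round about the tool axis so the disc faced upward. I then set it in the caddy's middle bay, opened the fingers and backed away. The other two carriers never left seats 2 and 3, so I did not turn them over.

**Last checks:**

| Check | Result |
|---|---|
| Red-disc carrier in the bay | Disc outward; face about 1 mm from the expected plane; tilt within 1.5°; about 2 mm off centre across the bay |
| Carriers in seats 2 and 3 | Undisturbed; tilt within 0.7° |
| Jar and little box | Upright and at the same pixels as at the start |
| Gripper | Clear of everything at hand-in |

**Disagreements:**
- The two tilt fits of the placed carrier differ: +0.7° on the upper part, −1.3° over the whole face. I put this down to depth noise.
- The last 2.5 mm I asked for into the seat did not move the arm. No seating force showed, so I judged the seating from the images and depth.

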